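Hold the finned housing against the jig's sprung stop

TASK

Pick up the finned aluminium housing from the black mat and stand it on the bed of the fastening jig, between the two low rails, with its flat end (not the socket end) square against the sprung stop bar. Press it against the bar with a steady 10 newtons or so, which brings the bar's front face between the two scribed lines, without driving the bar to the end of its travel, and finish the program while still holding it pressed there so that a colleague can put the screws in. Leave the plain box, the solder spool and the jar where they are.

Things in the scene. Friction and masses are not known exactly. Their poses are not given: they have to be found in the camera images.
- housing: The part to hold: bare aluminium amplifier housing, 70 mm long (its x), 44 mm wide (y), 40 mm high: a block 28 mm high, then five fins along x on top, the outer ones flush with its long sides. The +x end is flat; two round brass sockets stick 10 mm out of the -x end. 0.15 to 0.3 kg. Starts upright on the black mat. Origin: centre of its underside, z up.
- flat_end (a point): Centre of the housing's flat end at 14 mm above its underside (35 mm from the origin along the housing's +x).
- jig: Fastening jig, fixed: aluminium bed 215 x 130 mm, top 6 mm above the bench. Two steel rails along its x (x -105 to +5 mm) stand 5 mm above the bed, inner faces 58 mm apart about the jig's x axis. Beyond them the stop bar stands across the bed, then a fixed 40 mm high back wall at x 90 to 100 mm. Push along the jig's +x. Origin: on the bench, on the centre line, z up.
- stop_bar: Sprung dark steel bar across the jig, 96 mm long, 18 thick, 8 to 38 mm above the bench; slides along jig +x. Origin: centre of its front face (towards jig -x), 23 mm above the bench; axes as the jig's. Relaxed at jig x = 30 mm; gives 1 mm per 0.8 N, no preload (10 N at 12.5 mm), end stop at 26 mm. Lines on the bed at its ends, at jig x 37.5 and 47.5 mm, mark its face at 6 and 14 N.
- mat: The black rubber mat, 270 x 250 x 4 mm, lying on the bench (fixed). Origin: centre of its underside.
- plain_box: Bystander on the mat: a plain closed aluminium box without fins or sockets, 60 x 44 x 24 mm. Origin: centre of its underside.
- spool: Bystander on the mat: a standing steel solder spool, 44 mm in diameter, 38 mm high. Origin: centre of its underside.
- flux_jar: Bystander: a small amber glass jar with a white cap, 44 mm in diameter, 55 mm high, on the bench beyond the work. Origin: centre of its underside.
Mind the look-alikes: they are no part of the job. Leave any pink or turquoise look-alike of the housing alone.

How it is judged:
By the outcome, as a careful person would: the job done as asked, in the order asked, and still so for the second after the job is handed in, while the arm keeps its last pose, push and grip.
It also fails if it takes over 40 s, if anything falls off the work surface, if the arm or the gripper's body presses on something with over 40 N, if the wrist force passes 120 N, or if a joint passes its speed limit or range.

ROBOT

A 6-joint arm with a two-finger parallel gripper is mounted at the origin on the work surface. World frame = base frame: x ahead of the robot, y to its left, z up, the work surface at z = 0. Lengths are in m, angles in rad, forces in N, time in s.
With the tool pointing down it reaches from about 0.225 to 0.875 m from the base axis. Payload 3.4 kg.
Tool frame: the origin (TCP) lies at the very end of the fingers, on their centre line; the grasp point (between the pads) lies 19 mm behind it; z points along the fingers, y is the line along which they close (so a half turn about z gives the same grasp; the last joint's range is limited). The gripper opens to 85 mm and grips with 20 to 120 N. Pads are 22 mm wide; open, the fingers measure 114 mm over their backs; the gripper's body (76 mm by 85 mm) begins 54 mm behind the grasp point. The pads swing forward as they close: fully open they stand 13 mm farther back than shut.
Start: joints at [1.122, 0.276, 1.505, -0, 1.361, -0.121], TCP at [0.185, 0.544, 0.231] pointing down, gripper open.
Joint ranges: [-2.89, 2.89], [-0.75, 2.08], [0.22, 2.7], [-1.18, 4.32], [0.11, 2.71], [-2.7, 2.7]. Speed limits (rad/s): [2.57, 2.57, 3.14, 3.14, 3.14, 3.14].

INTERFACE

Orientations are given as a unit quaternion [w, x, y, z].
In Python, from rig import readout, vision, manip gives the robot as it stands.
- The arm moves only by the shell command python3 -m handwheel 'ROWS' [FORCE]. ROWS is JSON, a list of rows, each a list of 3 entries, a list of its own where there are three numbers: the shift along the tool's x, y, z in mm, then the turn, a rotation vector about the tool's x, y, z in units of 6 degrees (1.0 is 6 degrees), then the closure, from -1 (fully open) to 1 (shut), so that 0 is half open. A call has 1 to 20 rows; each row shifts and turns the commanded pose from where the row before left it, along the tool's axes as they then stand; what a row does not reach is not made up. A row lasts 1/8 s, in which the tool goes at most 62.5 mm and 10.7 degrees, less where a joint would pass 70% of its speed; a pose out of reach is approached as far as the arm can. A call is refused whole if a number of a shift passes 62.5 or a number of a turn 1, either way. A call with a gripper value outside its range is refused whole. The fingers move at their own pace and stop on an object; FORCE is the grip in N (left out, the last holds). Time passes only in rows, so rows that do not move let the fingers close. It gives the time, the measured TCP pose, the force, the opening and the grip force at its end, in the units of the state.
- readout.get_state(): the state, without advancing time (a new reading comes with each control period).
- vision.get_image(name): name is "scene" or "top" or "wrist"; returns the picture (384x512x3 uint8, blue, green, red); there is no depth.
- vision.camera_params(name): a dict with "intrinsics" (3x3 intrinsics, pixels), "rvec" (rotation vector, rad) and "tvec" (3), from world to camera coordinates, as OpenCV has them; the wrist camera has in their place "hand_eye" (4x4, takes a point from camera to tool coordinates, whose origin is the TCP and whose axes are the flange's). Camera axes: x right, y down, z forward; pixel columns grow to the right and rows downward; lengths in m; the calibration is good to about 2 mm. The wrist camera is an equidistant fisheye: a pixel r from the principal point sees the ray r / f radians off the axis. A picture is of the moment at which its call begins: read the wrist's pose just before it. camera_params takes no time and is no camera call.
- manip.sign_off(): hands the job in; it is judged then, once.
The state is a dict: "clock": time; "qpos": joint angles; "qd": joint speeds; "effort": joint torques, N m; "position": TCP position; "ee_rot": TCP orientation; "contact_force": force on the tool from outside, world axes, zero at the start; "moment": the same for the moment, N m; "width": finger opening in m; "gripper_force": force on a finger pad.
Only numpy, scipy, OpenCV 4.12 (cv2) and the standard library are available. Lean on these libraries where they do the work, as an engineer would, in place of code of your own. Each camera call takes 0.05 s, during which the arm holds its last target. There are 200 camera calls.

## Working session

There is one attempt and no reset: what is moved stays moved. The work goes in short steps, Python scripts to look and compute and a shell command to move; the robot and the scene stay as the last step left them, time stands still between calls to the robot, and variables do not carry over. Pictures are saved under pics/ and viewed, at most 10 in all, crops included, and the job is handed in when it is done.

```bash
ls; mkdir -p pics; python3 - <<'E'
from rig import readout, vision
import cv2, numpy as np
print(readout.get_state())
for n in("scene","top","wrist"):
    p=vision.camera_params(n); print(n,{k:np.round(v,4).tolist() for k,v in p.items()})
    cv2.imwrite(f"pics/{n}0.png",vision.get_image(n))
E
```

```text
pics
{'clock': 0.0, 'qpos': array([ 1.12198819e+00,  2.76606958e-01,  1.50613298e+00, -1.25437782e-06,
        1.36070360e+00, -1.21010208e-01]), 'qd': array([ 0.00194472,  0.00039831,  0.00023037,  0.0009004 , -0.00016422,
       -0.00118666]), 'effort': array([ 1.01984958e-04, -4.16782987e+01, -2.45805162e+01, -3.69709016e-05,
        1.10534244e-02,  4.07283380e-05]), 'position': array([0.18490634, 0.54389955, 0.23043296]), 'ee_rot': array([-2.59524600e-04,  1.63165951e-01,  9.86598204e-01, -8.88303464e-04]), 'contact_force': array([-0.36199841, -0.13737044, -0.16969799]), 'moment': array([-0.08545733,  0.03223137, -0.00291919]), 'gripper_force': 0.0, 'width': 0.0854531405240316}
scene {'intrinsics': [[484.5648, 0.0, 259.7173], [0.0, 484.5648, 184.5857], [0.0, 0.0, 1.0]], 'rvec': [1.1283, 2.4409, -0.9584], 'tvec': [0.4097, -0.2971, 1.6015]}
top {'intrinsics': [[413.9982, 0.0, 255.8848], [0.0, 413.9982, 198.3708], [0.0, 0.0, 1.0]], 'rvec': [2.163, -2.191, 0.0722], 'tvec': [-0.0068, 0.6435, 1.093]}
wrist {'intrinsics': [[297.3186, 0.0, 251.5074], [0.0, 297.3186, 193.129], [0.0, 0.0, 1.0]], 'hand_eye': [[0.0004, -0.9536, -0.301, 0.0776], [1.0, 0.0001, 0.001, -0.0013], [-0.001, -0.301, 0.9536, -0.1417], [0.0, 0.0, 0.0, 1.0]]}
```

View pics/top0.png

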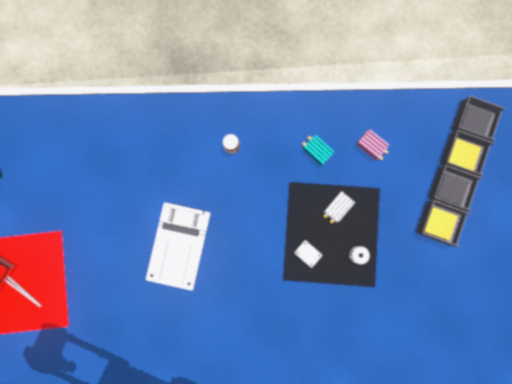

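View pics/scene0.png

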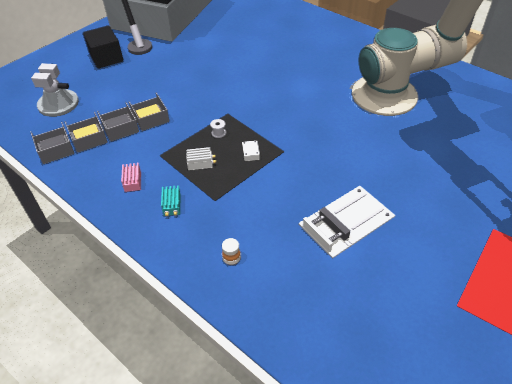

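The top view shows the candidates: bare-metal finned housing on the mat at (340,207), with brass sockets at (327,219). The look-alikes are turquoise at (318,149), pink at (374,144), and the plain box at (308,253). Only the first is bare aluminium with fins and sockets, and on the mat. The jig is at (180,246), its stop bar at (181,230), and its back wall is at the top of the image.

```bash
cat > h.py <<'E'
import cv2, numpy as np
from rig import readout, vision
from scipy.spatial.transform import Rotation as R
def ray(n,uv,st=None):
    p=vision.camera_params(n);K=p["intrinsics"];uv=np.atleast_2d(np.array(uv,float))
    if n=="wrist":
        st=st or readout.get_state();q=st["ee_rot"];Rt=R.from_quat([q[1],q[2],q[3],q[0]]).as_matrix()
        H=np.array(p["hand_eye"]);d=(uv-[K[0][2],K[1][2]])/K[0][0];th=np.linalg.norm(d,axis=1,keepdims=True)
        d=np.hstack([d/np.maximum(th,1e-9)*np.sin(th),np.cos(th)])
        return Rt@H[:3,3]+st["position"],(Rt@H[:3,:3]@d.T).T
    Rm=cv2.Rodrigues(np.array(p["rvec"]))[0];d=np.hstack([uv,np.ones((len(uv),1))])@np.linalg.inv(np.array(K)).T
    return -Rm.T@np.ravel(p["tvec"]),d@Rm
def plane(n,uv,z,st=None):
    o,d=ray(n,uv,st);return o+d*((z-o[2])/d[:,2])[:,None]
def blob(mask,box):
    x0,y0,x1,y1=box;m=np.zeros(mask.shape,np.uint8);m[y0:y1,x0:x1]=mask[y0:y1,x0:x1]
    c=max(cv2.findContours(m,cv2.RETR_EXTERNAL,cv2.CHAIN_APPROX_NONE)[0],key=cv2.contourArea);return c[:,0]
E
python3 - <<'E'
from h import *
im=cv2.imread("pics/top0.png");g=im.min(2)
for nm,box,z,t in(("jig",(140,195,215,300),.006,110),("housing",(320,185,365,228),.044,110),("box",(290,235,330,270),.028,130),("spool",(345,240,375,270),.042,130)):
    c=blob((g>t).astype(np.uint8)*255,box)
    P=plane("top",c,z)[:,:2]*1000
    r=cv2.minAreaRect(P.astype(np.float32));print(nm,c.min(0),c.max(0),np.round(r[0],1),np.round(r[1],1),r[2])
    print(cv2.boxPoints(r).round(1).tolist())
for nm,uv,z in(("brass",(327,220),.02),("bar",(181,230),.038),("jar",(231,143),.055)):print(nm,plane("top",uv,z).round(4))
# second view: housing centre in scene
s=cv2.imread("pics/scene0.png");c=blob((s.min(2)>110).astype(np.uint8)*255,(180,140,222,175));print(c.min(0),c.max(0),plane("scene",c.mean(0),.034))
cr=np.hstack([cv2.resize(im[180:235,300:385],None,fx=4.6,fy=4.6,interpolation=cv2.INTER_CUBIC),cv2.resize(im[190:245,140:225],None,fx=4.6,fy=4.6,interpolation=cv2.INTER_CUBIC)])
cv2.imwrite("pics/crop0.png",cr);print(cr.shape)
E
```

```text
jig [145 202] [210 290] [518.3 199.8] [137.3 221.1] 76.98980712890625
[[395.1000061035156, 157.8000030517578], [610.5999755859375, 108.0], [641.5, 241.6999969482422], [426.0, 291.5]]
housing [324 191] [354 221] [ 615.8 -233.9] [49.9 79.4] 48.5588264465332
[[569.5999755859375, -226.3000030517578], [629.0999755859375, -278.79998779296875], [662.0999755859375, -241.39999389648438], [602.5999755859375, -188.89999389648438]]
box [295 240] [321 267] [ 494.1 -151.9] [63.8 47.9] 48.30213928222656
[[455.0, -159.8000030517578], [490.70001220703125, -191.60000610351562], [533.0999755859375, -144.0], [497.3999938964844, -112.19999694824219]]
spool [350 246] [369 264] [ 490.4 -286.3] [50.1 46.4] 70.90045166015625
[[460.29998779296875, -302.3999938964844], [504.20001220703125, -317.6000061035156], [520.5, -270.29998779296875], [476.70001220703125, -255.10000610351562]]
brass [[ 0.5828 -0.2059  0.02  ]]
bar [[0.5607 0.1849 0.038 ]]
jar [[0.7894 0.0489 0.055 ]]
[186 147] [214 169] [[ 0.62270974 -0.22721242  0.034     ]]
(253, 782, 3)
```

View pics/crop0.png

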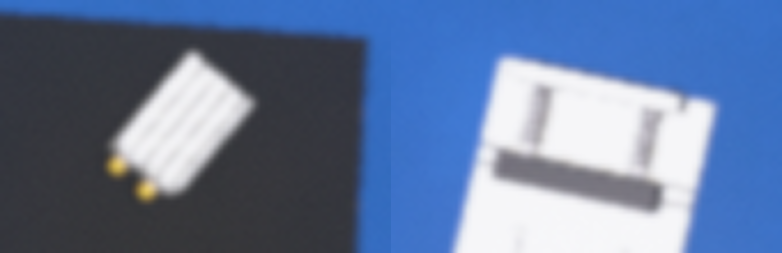

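The crop confirms it: a bare finned housing with two brass sockets at its lower-left end, so the flat end faces upper right (world yaw about -41°). The jig's push direction is about -13°. I'll go above the housing and turn the tool.

```bash
python3 -m handwheel '[[[-41,-37,0],[0,0,0],-1],[[-41,-37,0],[0,0,0],-1],[[-41,-37,0],[0,0,0],-1],[[-41,-37,0],[0,0,0],-1],[[-41,-37,0],[0,0,0],-1],[[-41,-37,0],[0,0,0],-1],[[-41,-37,0],[0,0,0],-1],[[-41,-37,0],[0,0,0],-1],[[-41,-37,0],[0,0,0],-1],[[-41,-37,0],[0,0,0],-1],[[-41,-37,0],[0,0,0],-1],[[-41,-37,0],[0,0,0],-1],[[-41,-37,0],[0,0,0],-1],[[-41,-37,0],[0,0,0],-1],[[-41,-37,0],[0,0,0],-1],[[-41,-37,0],[0,0,0],-1],[[0,0,10],[0,0,0.95],-1],[[0,0,10],[0,0,0.95],-1],[[0,0,10],[0,0,0.95],-1],[[0,0,10],[0,0,0.95],-1]]'
python3 - <<'E'
from h import *
s=readout.get_state();im=vision.get_image("wrist");cv2.imwrite("pics/w1.png",im)
print(s["clock"],s["position"],s["ee_rot"],s["qpos"],s["contact_force"])
E
```

```text
clock: 2.65
position: [0.6154, -0.2273, 0.1904]
ee_rot: [-0.001, 0.357, 0.934, 0.0]
contact_force: [0.1, -0.2, 0.1]
width: 0.0854
gripper_force: 0.0
2.65 [ 0.61536617 -0.22727408  0.1903816 ] [-5.27023912e-04  3.56604205e-01  9.34255397e-01  1.28689160e-04] [-4.59870787e-01  4.20753219e-01  1.38480822e+00  1.60334090e-04
  1.33710497e+00 -1.30144301e+00] [ 0.1130323  -0.19499677  0.0721342 ]
```

View pics/w1.png

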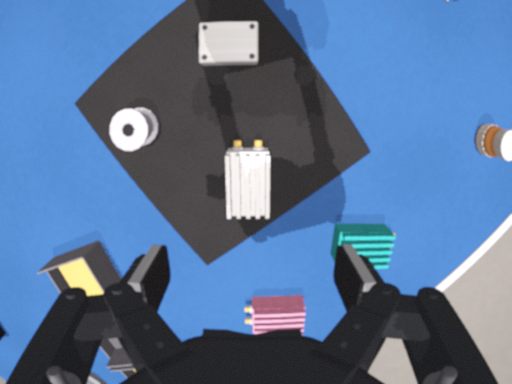

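The wrist view shows the housing at (248,184), its sockets at the top (238,144)/(258,144) on the tool's +x side, and its fins along the tool's x. Now I measure it.

```bash
python3 - <<'E'
from h import *
s=readout.get_state();im=cv2.imread("pics/w1.png")
hsv=cv2.cvtColor(im,cv2.COLOR_BGR2HSV)
m=((im.min(2)>120)&(hsv[...,1]<50)).astype(np.uint8)*255
m=cv2.morphologyEx(m,cv2.MORPH_CLOSE,np.ones((7,7)))
c=blob(m,(210,135,290,235));print(c.min(0),c.max(0))
P=plane("wrist",c,.044,s)
q=s["ee_rot"];Rt=R.from_quat([q[1],q[2],q[3],q[0]]).as_matrix()
L=(P-s["position"])@Rt*1000
r=cv2.minAreaRect(L[:,:2].astype(np.float32));print("tool frame",r, cv2.boxPoints(r).round(1).tolist());print("world",P.mean(0), "yaw tool x",np.degrees(np.arctan2(Rt[1,0],Rt[0,0])))
b=((hsv[...,1]>100)&(hsv[...,0]>12)&(hsv[...,0]<35)&(im[...,2]>120)).astype(np.uint8)*255
c=blob(b,(225,135,250,152));d=blob(b,(250,135,270,152))
for k in(c,d):print("brass",((plane("wrist",k.mean(0),.018,s)-s["position"])@Rt*1000).round(1))
E
```

```text
[224 147] [270 219]
tool frame ((-3.8774070739746094, -5.270551681518555), (45.95100021362305, 75.3859634399414), 89.50540924072266) [[-41.79999923706055, -27.899999618530273], [33.599998474121094, -28.600000381469727], [34.0, 17.399999618530273], [-41.400001525878906, 18.0]]
world [ 0.613589   -0.23308966  0.044     ] yaw tool x 138.11003381864865
brass [[ 34.  -16.4 171. ]]
brass [[ 34.8   5.6 171. ]]
```

```bash
python3 -m handwheel '[[[-6,-5.2,28],[0,0,-0.08],-1],[[0,0,50],[0,0,0],-1],[[0,0,50],[0,0,0],-1],[[0,0,30],[0,0,0],-1],[[0,0,20],[0,0,0],-1],[[0,0,0],[0,0,0],-1],[[0,0,0],[0,0,0],1],[[0,0,0],[0,0,0],1],[[0,0,0],[0,0,0],1],[[0,0,0],[0,0,0],1],[[0,0,0],[0,0,0],1],[[0,0,0],[0,0,0],1]]' 60
```

```text
clock: 4.2
position: [0.6177, -0.2355, 0.0149]
ee_rot: [0.002, 0.351, 0.936, -0.0]
contact_force: [0.0, 0.4, 6.1]
width: 0.0429
gripper_force: 63.7
```

```bash
python3 -m handwheel '[[[0,0,-20],[0,0,0],1],[[0,0,-45],[0,0,0],1],[[0,0,-60],[0,0,0],1],[[0,0,-60],[0,0,0],1],[[36,38,0],[0,0,0],1],[[36,38,0],[0,0,0],1],[[36,38,0],[0,0,0],1],[[36,38,0],[0,0,0],1],[[36,38,0],[0,0,0],1],[[36,38,0],[0,0,0],1],[[36,38,0],[0,0,0],1],[[36,38,0],[0,0,0],1],[[0,0,0],[0,0,-0.94],1],[[0,0,0],[0,0,-0.94],1],[[0,0,0],[0,0,-0.94],1],[[0,0,0],[0,0,-0.94],1],[[0,0,0],[0,0,-0.94],1],[[0,0,0],[0,0,0],1]]'
python3 - <<'E'
from h import *
s=readout.get_state();im=vision.get_image("wrist");cv2.imwrite("pics/w2.png",im)
print(s["clock"],s["position"],s["ee_rot"],s["qpos"],s["contact_force"])
E
```

```text
clock: 6.45
position: [0.5988, 0.1831, 0.1976]
ee_rot: [-0.001, 0.113, 0.994, -0.0]
contact_force: [0.7, 0.1, -2.7]
width: 0.043
gripper_force: 62.9
6.45 [0.59881751 0.18310698 0.19759874] [-7.90723800e-04  1.12852717e-01  9.93611375e-01 -2.73535204e-04] [ 1.85727868e-01  3.72628348e-01  1.44431330e+00 -5.90122051e-05
  1.32632343e+00 -1.15886676e+00] [ 0.70444007  0.07831016 -2.65633699]
```

View pics/w2.png

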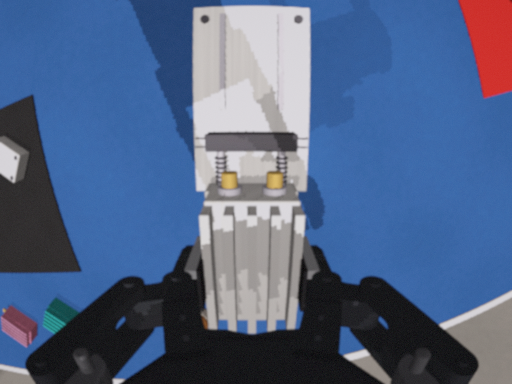

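The wrist view shows the housing held square, with its sockets towards the camera at (230,180)/(275,180). Beyond it lies the jig: bar at rows 133-150, columns 206-297, bed edges at columns 195 and 309, rails near columns 224 and 280. I'll measure the bar and bed edges.

```bash
python3 - <<'E'
from h import *
s=readout.get_state();im=cv2.imread("pics/w2.png")
q=s["ee_rot"];Rt=R.from_quat([q[1],q[2],q[3],q[0]]).as_matrix()
psi=np.degrees(np.arctan2(Rt[1,0],Rt[0,0]))
m=(im.max(2)<95).astype(np.uint8)*255
c=blob(m,(200,125,303,155));print(c.min(0),c.max(0))
P=plane("wrist",c,.038,s)
r=cv2.minAreaRect((P[:,:2]*1000).astype(np.float32));B=cv2.boxPoints(r);print("bar world",r,B.round(1).tolist(),"tool yaw",psi)
hsv=cv2.cvtColor(im,cv2.COLOR_BGR2HSV);b=(hsv[...,1]<110)
E=[]
for v in range(20,120,5):
    row=np.where(b[v,150:350])[0]+150
    # outermost bright run around 250
    l=250
    while b[v,l-1]:l-=1
    k=250
    while b[v,k+1]:k+=1
    E.append((l-.5,v,k+.5))
E=np.array(E);print(E[::5])
Lf=plane("wrist",E[:,:2],.006,s);Rg=plane("wrist",E[:,[2,1]],.006,s)
for X in(Lf,Rg,(Lf+Rg)/2):
    vx,vy,x0,y0=cv2.fitLine((X[:,:2]*1000).astype(np.float32),cv2.DIST_HUBER,0,.01,.01).ravel();print("line yaw",np.degrees(np.arctan2(vy,vx)),x0,y0)
print("width",np.linalg.norm(Lf-Rg,axis=1).mean())
top=plane("wrist",[[252,8]],.006,s);print("near end",top)
E
```

```text
[208 132] [296 151]
bar world ((560.4625244140625, 191.7620849609375), (90.80582427978516, 19.3016357421875), 74.0896224975586) [[538.7000122070312, 150.6999969482422], [557.2999877929688, 145.5], [582.2000122070312, 232.8000030517578], [563.5999755859375, 238.10000610351562]] tool yaw 167.00370258643585
[[191.5  20.  310.5]
 [191.5  45.  310.5]
 [191.5  70.  310.5]
 [191.5  95.  310.5]]
line yaw -13.273696 467.5667 143.87206
line yaw -12.848118 493.3957 273.77957
line yaw -12.974922 482.45813 208.3857
width 0.13250446805897204
near end [[0.41628985 0.22477616 0.006     ]]
```

```bash
python3 -m handwheel '[[[50,-1.5,0],[0,0,0],1],[[50,0,0],[0,0,0],1],[[0,0,50],[0,0,0],1],[[0,0,50],[0,0,0],1],[[0,0,40],[0,0,0],1],[[0,0,20],[0,0,0],1],[[0,0,11],[0,0,0],1],[[0,0,0],[0,0,0],1],[[0,0,0],[0,0,0],1]]'
python3 - <<'E'
from h import *
s=readout.get_state();im=vision.get_image("wrist")
a=cv2.resize(vision.get_image("top")[195:295,140:220],None,fx=3.84,fy=3.84,interpolation=cv2.INTER_CUBIC)
cv2.imwrite("pics/w3.png",im)
o=np.zeros((384,800,3),np.uint8);o[:,:400]=cv2.resize(im[200:384,155:347],(400,384));o[:,400:707]=a[:384,:307];cv2.imwrite("pics/c3.png",o)
print(s["clock"],s["position"],s["ee_rot"],s["contact_force"])
E
```

```text
clock: 7.62
position: [0.5026, 0.2044, 0.0283]
ee_rot: [0.001, 0.113, 0.994, 0.0]
contact_force: [0.9, 0.2, -2.3]
width: 0.0431
gripper_force: 62.8
7.625 [0.50258399 0.20438471 0.02828573] [9.95315741e-04 1.12512105e-01 9.93649765e-01 4.23467640e-04] [ 0.94270377  0.20745941 -2.32500686]
```

View pics/w3.png

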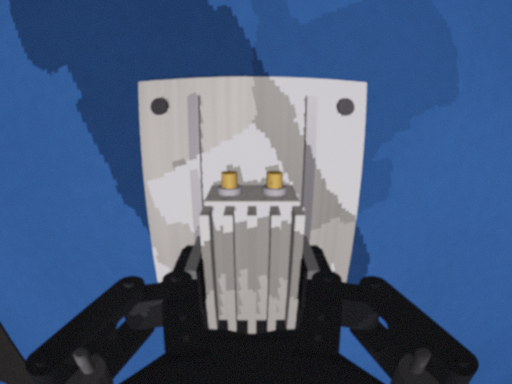

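The housing is centred between the rails (inner faces at columns 202 and 304, sockets' midpoint at 252) and square. I'll lower it to the bed.

```bash
python3 -m handwheel '[[[0,0,5],[0,0,0],1],[[0,0,4],[0,0,0],1],[[0,0,1.5],[0,0,0],1],[[0,0,1],[0,0,0],1],[[0,0,0],[0,0,0],1],[[0,0,0],[0,0,0],1]]'
```

```text
clock: 8.48
position: [0.5013, 0.2041, 0.0169]
ee_rot: [-0.0, 0.112, 0.994, -0.0]
contact_force: [-3.2, -1.1, 7.0]
width: 0.0432
gripper_force: 64.0
```

```bash
python3 -m handwheel '[[[0,0,-0.6],[0,0,0],1],[[-5,0,0],[0,0,0],1],[[-5,0,0],[0,0,0],1],[[0,0,0],[0,0,0],1],[[0,0,0],[0,0,0],1]]'; python3 -m handwheel '[[[-4,0,0],[0,0,0],1],[[-4,0,0],[0,0,0],1],[[-3,0,0],[0,0,0],1],[[0,0,0],[0,0,0],1],[[0,0,0],[0,0,0],1]]'
```

```text
clock: 9.1
position: [0.5102, 0.2021, 0.0169]
ee_rot: [-0.001, 0.112, 0.994, 0.0]
contact_force: [-4.6, -0.2, 7.0]
width: 0.0429
gripper_force: 63.9
clock: 9.72
position: [0.5197, 0.1998, 0.017]
ee_rot: [-0.002, 0.113, 0.994, 0.0]
contact_force: [-6.7, 0.9, 10.0]
width: 0.043
gripper_force: 64.5
```

```bash
python3 -m handwheel '[[[0,0,-1],[0,0,0],1],[[-3,0,0],[0,0,0],1],[[-3,0,0],[0,0,0],1],[[0,0,0],[0,0,0],1],[[0,0,0],[0,0,0],1]]'
python3 - <<'E'
from h import *
t=vision.get_image("top");s=vision.get_image("scene")
cv2.imwrite("pics/t4.png",t);cv2.imwrite("pics/s4.png",s)
o=np.hstack([cv2.resize(t[195:275,140:220],(400,400),interpolation=cv2.INTER_CUBIC),cv2.resize(s[180:260,295:375],(400,400),interpolation=cv2.INTER_CUBIC)]);cv2.imwrite("pics/c4.png",o)
E
```

```text
clock: 10.35
position: [0.5265, 0.1983, 0.017]
ee_rot: [-0.002, 0.113, 0.994, -0.0]
contact_force: [-5.7, 2.8, 2.1]
width: 0.0433
gripper_force: 63.5
```

View pics/c4.png

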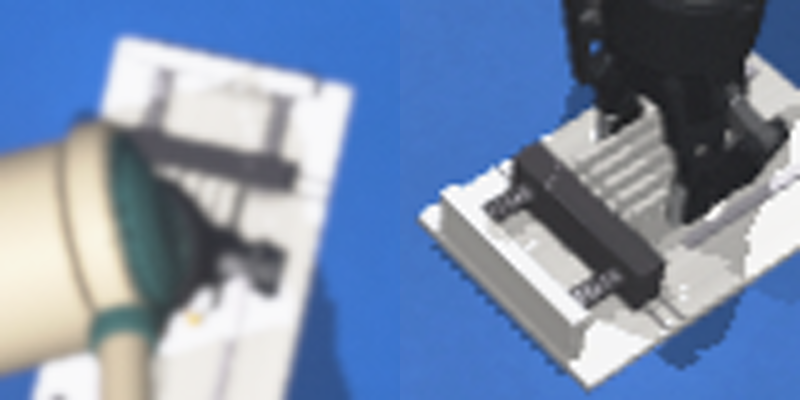

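The housing sits square on the bar between the rails. In the right-hand view the bar's end at (645,300) is near the scribed lines at (670,315). I'll push about 3 mm more, then measure the bar's displacement against the first pictures.

```bash
python3 -m handwheel '[[[-3,0,0],[0,0,0],1],[[0,0,0],[0,0,0],1],[[0,0,0],[0,0,0],1],[[0,0,0],[0,0,0],1]]'
python3 - <<'E'
from h import *
t=vision.get_image("top");s=vision.get_image("scene")
cv2.imwrite("pics/t5.png",t);cv2.imwrite("pics/s5.png",s)
o=np.array([522,199.3]);u=np.array([.9744,-.2250]);w=np.array([.2250,.9744])
def proj(n,P):
    p=vision.camera_params(n);return cv2.projectPoints(P,np.array(p["rvec"]),np.array(p["tvec"]),np.array(p["intrinsics"]),None)[0].reshape(-1,2).astype(np.float32)
xs=np.arange(15,85,.5)
for n,ims,ys in(("top",("top0","t4","t5"),(-36,-40,-44)),("scene",("scene0","s4","s5"),(36,40,44,-36,-40,-44))):
    for f in ims:
        g=cv2.imread(f"pics/{f}.png").max(2).astype(np.float32);r=[]
        for y in ys:
            uv=proj(n,np.array([[*(o+x*u+y*w)/1000,.038] for x in xs]))
            pr=cv2.remap(g,uv[:,0][None],uv[:,1][None],cv2.INTER_LINEAR)[0]
            d=np.gradient(cv2.GaussianBlur(pr[None],(9,1),0)[0]);r.append((xs[d.argmin()],xs[d.argmax()]))
        print(f,"front,back edge per y",r)
E
```

```text
clock: 10.95
position: [0.5282, 0.1979, 0.0171]
ee_rot: [-0.003, 0.113, 0.994, -0.0]
contact_force: [-8.9, 2.9, 4.2]
width: 0.0428
gripper_force: 63.7
top0 front,back edge per y [(np.float64(35.5), np.float64(53.0)), (np.float64(35.0), np.float64(52.5)), (np.float64(34.5), np.float64(53.0))]
t4 front,back edge per y [(np.float64(40.0), np.float64(16.5)), (np.float64(40.5), np.float64(16.5)), (np.float64(40.5), np.float64(59.5))]
t5 front,back edge per y [(np.float64(42.5), np.float64(17.0)), (np.float64(42.0), np.float64(17.5)), (np.float64(43.0), np.float64(17.5))]
scene0 front,back edge per y [(np.float64(34.0), np.float64(56.5)), (np.float64(34.5), np.float64(57.5)), (np.float64(34.0), np.float64(57.5)), (np.float64(35.0), np.float64(61.5)), (np.float64(34.5), np.float64(59.0)), (np.float64(34.5), np.float64(54.0))]
s4 front,back edge per y [(np.float64(40.5), np.float64(19.5)), (np.float64(41.0), np.float64(65.0)), (np.float64(41.5), np.float64(29.0)), (np.float64(41.0), np.float64(69.0)), (np.float64(40.5), np.float64(64.5)), (np.float64(39.5), np.float64(60.5))]
s5 front,back edge per y [(np.float64(43.0), np.float64(20.0)), (np.float64(43.0), np.float64(83.0)), (np.float64(42.5), np.float64(29.0)), (np.float64(42.5), np.float64(70.5)), (np.float64(42.5), np.float64(69.5)), (np.float64(42.5), np.float64(62.0))]
```

The bar has moved 7.9 mm (top 7.5, scene 8.2; both ends equal), about 6.3 N. It needs about 4.6 mm more, and the arm yields to about 65% of the commanded shift.

```bash
python3 -m handwheel '[[[-2,0,-0.3],[0,0,0],1],[[-2,0,0],[0,0,0],1],[[-2,0,0],[0,0,0],1],[[0,0,0],[0,0,0],1],[[0,0,0],[0,0,0],1],[[0,0,0],[0,0,0],1],[[0,0,0],[0,0,0],1]]'
python3 - <<'E'
from h import *
t=vision.get_image("top");s=vision.get_image("scene");cv2.imwrite("pics/s6.png",s)
cv2.imwrite("pics/t6.png",t)
o=np.array([522,199.3]);u=np.array([.9744,-.2250]);w=np.array([.2250,.9744])
def proj(n,P):
    p=vision.camera_params(n);return cv2.projectPoints(P,np.array(p["rvec"]),np.array(p["tvec"]),np.array(p["intrinsics"]),None)[0].reshape(-1,2).astype(np.float32)
xs=np.arange(25,75,.5)
for n,ims,ys in(("top",("top0","t6"),(-36,-40,-44)),("scene",("scene0","s6"),(36,40,44,-36,-40,-44))):
    for f in ims:
        g=cv2.imread(f"pics/{f}.png").max(2).astype(np.float32);r=[]
        for y in ys:
            uv=proj(n,np.array([[*(o+x*u+y*w)/1000,.038] for x in xs]))
            pr=cv2.remap(g,uv[:,0][None],uv[:,1][None],cv2.INTER_LINEAR)[0]
            d=np.gradient(cv2.GaussianBlur(pr[None],(9,1),0)[0]);r.append(float(xs[d.argmin()]))
        print(f,r)
c=np.hstack([cv2.resize(t[195:275,140:220],(400,400),interpolation=cv2.INTER_CUBIC),cv2.resize(s[195:255,305:365],(400,400),interpolation=cv2.INTER_CUBIC)]);cv2.imwrite("pics/c6.png",c)
s=readout.get_state();print(s["position"],s["ee_rot"],s["contact_force"],s["qd"])
E
```

```text
clock: 11.92
position: [0.5319, 0.197, 0.0172]
ee_rot: [-0.005, 0.113, 0.994, 0.0]
contact_force: [-10.8, 4.3, 5.9]
width: 0.0433
gripper_force: 63.9
top0 [35.5, 35.0, 34.5]
t6 [46.5, 47.0, 47.0]
scene0 [34.0, 34.5, 34.0, 35.0, 34.5, 34.5]
s6 [47.5, 47.0, 46.5, 46.0, 46.0, 47.0]
[0.53191147 0.19699597 0.01718706] [-4.89626318e-03  1.12821253e-01  9.93603236e-01 -4.26233843e-06] [-11.39630153   5.44808873   6.73529357] [-0.00071945  0.00113027  0.00215535 -0.00130501 -0.00021452  0.00218172]
```

View pics/c6.png

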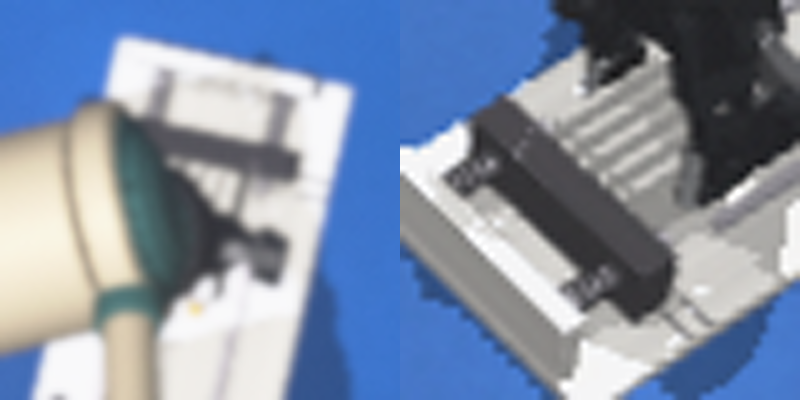

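The bar's face is now 12.2 mm in (about 9.8 N), between the lines and square. The tool has pitched 0.55° under load; I'll trim that so the housing sits flat on the bed.

```bash
python3 -m handwheel '[[[0,0,0],[0,-0.12,0],1],[[0,0,0],[0,0,0],1],[[0,0,0],[0,0,0],1],[[0,0,0],[0,0,0],1],[[0,0,0],[0,0,0],1],[[0,0,0],[0,0,0],1],[[0,0,0],[0,0,0],1],[[0,0,0],[0,0,0],1]]'
python3 - <<'E'
from h import *
t=vision.get_image("top");s=vision.get_image("scene");cv2.imwrite("pics/s7.png",s);cv2.imwrite("pics/t7.png",t)
o=np.array([522,199.3]);u=np.array([.9744,-.2250]);w=np.array([.2250,.9744])
xs=np.arange(25,75,.5)
for n,f,ys in(("top","t7",(-36,-40,-44)),("scene","s7",(36,40,44,-36,-40,-44))):
    p=vision.camera_params(n);g=cv2.imread(f"pics/{f}.png").max(2).astype(np.float32);r=[]
    for y in ys:
        P=np.array([[*(o+x*u+y*w)/1000,.038] for x in xs])
        uv=cv2.projectPoints(P,np.array(p["rvec"]),np.array(p["tvec"]),np.array(p["intrinsics"]),None)[0].reshape(-1,2).astype(np.float32)
        pr=cv2.remap(g,uv[:,0][None],uv[:,1][None],cv2.INTER_LINEAR)[0]
        d=np.gradient(cv2.GaussianBlur(pr[None],(9,1),0)[0]);r.append(float(xs[d.argmin()]))
    print(f,r)
s=readout.get_state();print(s["clock"],s["position"],s["ee_rot"],s["contact_force"])
E
```

```text
clock: 13.02
position: [0.5321, 0.1969, 0.0169]
ee_rot: [0.001, 0.113, 0.994, -0.001]
contact_force: [-10.7, 4.7, 5.0]
width: 0.0431
gripper_force: 63.7
t7 [46.5, 47.0, 46.5]
s7 [47.5, 47.0, 46.5, 46.0, 46.0, 47.0]
13.125 [0.53209551 0.19695322 0.01691598] [ 1.41754381e-03  1.12967643e-01  9.93597432e-01 -6.67615514e-04] [-9.83043049  4.29563112  5.69960701]
```

The tool is upright again (z back to 16.9 mm), the bar is steady at about 12 mm, and the push is about 10 N. Handing in.

```bash
python3 -c "
from rig import manip
print(manip.sign_off())"
```

```text
the job is handed in; nothing more can be done
None
```

The job is handed in at 13.1 s: the housing stands on the jig bed between the rails, flat end square against the stop bar, still gripped and pressed at about 10 N, with the bar's face about 12 mm in, between the scribed lines.

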